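# Charge the preheat tray from the billet hopper

## Task

Put the glass billet lying on the bench into the hopper with the two already there, and slide the tray along its channel, without lifting it off, until it drops into the pocket under the hopper. Then pull the hopper's slide gate out so that all three billets fall into the tray, and push the gate fully shut again. Leave the other things on the bench where they are, and let go of everything.

Things in the scene. Friction and masses are not known exactly. Their poses are not given: they have to be found in the camera images.
- station: Fixed steel charging station: channelled base plate 200 (x) by 445 (y) mm, y -105 to +340, with a square hopper on four legs over one end. Origin on the bench below the hopper's centre; z up, y along the channel away from the hopper. Channel 158 wide between guide rails (outer faces x +-87, tops z 26), deck at z 12. Legs 14 mm square at x +-94, y +-62, up to z 210.
- pocket (a point): Centre of the floor of the pocket in the channel under the hopper: 158 by 158 mm, 6 mm deep (floor 6 mm above the bench, deck 12). Station axes.
- mouth (a point): Centre of the hopper's open mouth, at its rim, 270 mm above the bench: about 155 (x) by 96 (y) mm inside. The two x walls slope in to a throat 96 by 96 mm inside at z 210, which goes straight down to the gate, whose top is at z 131. Walls 6 mm; the +x wall is clear plastic. Station axes.
- gate (a joint): How far the slide gate is pulled out, towards the station's -y, m: 0 fully shut, 0.11 fully open (end stop). The throat is only wholly clear at about 0.11. It slides stiffly (about 3 N, some 5 N with billets on it) and stays where it is left.
- gate_grip (a point): Grip point on the gate: the middle of an upright aluminium plate 50 (x) by 10 (y, the pull direction) mm, standing on the gate's flat plate from z = 131 to 185 in the station frame; the point is at z = 168, and with the gate shut at x = 0, y = -145. Axes are the station's.
- tray: Loose open steel tray, 150 by 150 mm, 45 high, 4 mm walls and floor, 0.3 to 0.65 kg; origin at the centre of its underside, axes along the station's at the start. It starts flat on the channel deck (4 mm play to each rail), its centre 110 to 170 mm from the pocket's centre. Seated in the pocket it stands with its origin 6 mm above the bench.
- tray_grip (a point): Grip point, 72 mm above the tray's underside, on its handle: an upright steel plate 50 (x) by 10 (y) mm, 30 to 88 mm above the underside, standing outside the tray's +y end (away from the hopper) at x 0, y 135 in the tray frame, on a flat arm 40 wide whose top is 40 mm above the underside.
- billet_1: Cast green glass billet, a square bar 70 (x) by 36 by 36 mm with rounded edges, about 0.22 kg, origin at its centre. It starts in the hopper, lying on the gate.
- billet_2: Alike; starts in the hopper beside billet_1, both along the station's x.
- billet_3: Alike; starts lying on the bench beside the station, with its long axis x level, at any yaw.
- mould: Bystander: dark steel mould, 80 mm wide and 75 high, origin under its centre.
- can: Bystander: white plastic cup, 72 mm wide and 85 high, origin under its centre.
- paddle: Bystander: flat wooden paddle, about 230 long, 75 wide, 14 thick, lying on the bench; origin under the root of its handle, blade to +x.
Things that resemble listed ones, but are neither listed nor needed, are in the scene too. What is shaped like the billet_1 but yellow is not meant.

How it is judged (in metres and radians):
On the way, in this order (a step that is already met when the one before it is completed fails the run):
1. all three billets are in the hopper above the shut gate, and the tray is down in the pocket (x of billet_1 in the frame of station between -0.065 and 0.065 m and y of billet_1 in the frame of station between -0.065 and 0.065 m and z of billet_1 in the frame of station between 0.14 and 0.25 m and x of billet_2 in the frame of station between -0.065 and 0.065 m and y of billet_2 in the frame of station between -0.065 and 0.065 m and z of billet_2 in the frame of station between 0.14 and 0.25 m and x of billet_3 in the frame of station between -0.065 and 0.065 m and y of billet_3 in the frame of station between -0.065 and 0.065 m and z of billet_3 in the frame of station between 0.14 and 0.25 m and z of tray in the frame of station below 0.009 m and y of tray in the frame of station between -0.01 and 0.01 m and angle between tray's own z axis and vertical below 0.03 rad and value of joint gate below 0.02 m), for 0.2 s.
2. the gate has been pulled out and all three billets lie in the tray (value of joint gate above 0.08 m and x of billet_1 in the frame of tray between -0.071 and 0.071 m and y of billet_1 in the frame of tray between -0.071 and 0.071 m and z of billet_1 in the frame of tray between 0 and 0.12 m and x of billet_2 in the frame of tray between -0.071 and 0.071 m and y of billet_2 in the frame of tray between -0.071 and 0.071 m and z of billet_2 in the frame of tray between 0 and 0.12 m and x of billet_3 in the frame of tray between -0.071 and 0.071 m and y of billet_3 in the frame of tray between -0.071 and 0.071 m and z of billet_3 in the frame of tray between 0 and 0.12 m), for 0.2 s.
3. the gate is shut again (value of joint gate below 0.006 m), for 0.2 s.
At the end, for the whole second after the job is handed in: All three billets lie at rest in the tray (centres within its walls), the tray is seated in the pocket under the hopper (underside less than 9 mm above the bench, within 10 mm along the channel, level to 0.03 rad), and the gate is shut to within 6 mm (x of billet_1 in the frame of tray between -0.071 and 0.071 m and y of billet_1 in the frame of tray between -0.071 and 0.071 m and z of billet_1 in the frame of tray between 0 and 0.12 m and x of billet_2 in the frame of tray between -0.071 and 0.071 m and y of billet_2 in the frame of tray between -0.071 and 0.071 m and z of billet_2 in the frame of tray between 0 and 0.12 m and x of billet_3 in the frame of tray between -0.071 and 0.071 m and y of billet_3 in the frame of tray between -0.071 and 0.071 m and z of billet_3 in the frame of tray between 0 and 0.12 m and z of tray in the frame of station below 0.009 m and y of tray in the frame of station between -0.01 and 0.01 m and angle between tray's own z axis and vertical below 0.03 rad and value of joint gate below 0.006 m and linear speed of each of billet_1, billet_2, billet_3, tray below 0.02 m/s); the robot touches nothing.
It fails at once if the tray is lifted off the channel (its underside more than 25 mm above the deck) (z of tray in the frame of station above 0.037 m).
It fails at once if the steel mould is shifted by more than 30 mm (distance of mould from where it was at the start of the episode above 0.03 m).
It fails at once if the plastic cup is shifted by more than 30 mm (distance of can from where it was at the start of the episode above 0.03 m).
It fails at once if the wooden paddle is shifted by more than 30 mm (distance of paddle from where it was at the start of the episode above 0.03 m).
It also fails if it takes over 72 s, if anything falls off the work surface, if the arm or the gripper's body presses on something with over 40 N, if the wrist force passes 120 N, or if a joint passes its speed limit or range.

## Robot

A 7-joint arm with a two-finger parallel gripper is mounted at the origin on the work surface. World frame = base frame: x ahead of the robot, y to its left, z up, the work surface at z = 0. Lengths are in m, angles in degrees, forces in N, time in s.
With the tool pointing down it reaches from about 0.425 to 0.95 m from the base axis. Payload 4.7 kg.
Tool frame: the origin (TCP) lies midway between the tips of the shut fingers; the grasp point (between the pads) lies 19 mm behind it (manip.grasp_offset is the distance from the TCP to the grasp point, in m); z points along the fingers, y is the direction in which the jaws open and shut (so a half turn about z gives the same grasp; the last joint's range is limited). The gripper opens to 85 mm and grips with 20 to 120 N. Pads are 22 mm wide; open, the fingers measure 114 mm over their backs; the gripper's body (76 mm by 85 mm) begins 54 mm behind the grasp point. The pads swing forward as they close: fully open they stand 13 mm farther back than shut.
Start: joints at [69.219, 26.849, -2.785, 87.806, 1.381, 65.374, -4.715], TCP at [0.221, -0.638, 0.211] pointing down, gripper open.
Joint ranges: [-148.3, 148.3], [-19.14, 114.17], [-79.39, 73.82], [5.75, 140.21], [-59.74, 239.74], [12.07, 113.84], [-152.46, 152.46]. Speed limits (degrees/s): [147.25, 147.25, 180, 180, 180, 180, 180].

## Interface

Orientations are given as a 3x3 rotation matrix whose columns are the frame's x, y, z axes.
In Python, from workcell import manip, cams, finder gives the robot as it stands.
- The arm moves only by the tool step_arm, never from a script. Its argument "steps" is a list of rows, each a list of 5 numbers: the opening, from 0 (shut) to 1 (fully open), then the shift along the tool's x, y, z in units of 25 mm (1.0 is 25 mm), then the turn about the tool's z in units of 5 degrees (1.0 is 5 degrees). A call has 1 to 8 rows; each row shifts and turns the commanded pose from where the row before left it, along the tool's axes as they then stand; what a row does not reach is not made up. A row lasts 1/12 s, in which the tool goes at most 41.7 mm and 7.16 degrees, less where a joint would pass 70% of its speed; a pose out of reach is approached as far as the arm can. A call is refused whole if a number of a shift passes 1 or a number of a turn 1, either way. A call with a gripper value outside its range is refused whole. The fingers move at their own pace and stop on an object; "newtons" is the grip in N (left out, the last holds). Time passes only in rows, so rows that do not move let the fingers close. It gives the time, the measured TCP pose, the force and the opening at its end, in the units of the state.
- manip.sense(): the state, without advancing time (a new reading comes with each control period).
- cams.get_image(name): name is "scene" or "top" or "wrist"; returns (picture, depth): 400x640x3 uint8, red, green, blue; 400x640 float32, m along the optical axis (not along the pixel's ray), 0 where there is no reading.
- cams.camera_info(name): a dict with "camera_matrix" (3x3 intrinsics, pixels), "dist" ([k1, k2, p1, p2, k3] as OpenCV has them; the pictures are not rectified), "T" (4x4, takes a point from camera to world coordinates); the wrist camera has in their place "mount" (4x4, takes a point from camera to tool coordinates, whose origin is the TCP and whose axes are the flange's). Camera axes: x right, y down, z forward; pixel columns grow to the right and rows downward; lengths in m; the calibration is good to about 2 mm. A picture is of the moment at which its call begins: read the wrist's pose just before it. camera_info takes no time and is no camera call.
- manip.close_job(): hands the job in, once; it reports no verdict.
Trained networks look in the newest picture that a camera, given by its name, has taken for a name from the list of things; names that differ only in an ending like _2 or _b are one class to them, and where a whole thing is asked for, a point or a joint stands for the part that bears it (a point fixed in the world has none). Each returns a list of dicts, best first, with "p" (0 to 1); they miss things now and then, are a little off and sometimes report something else, mostly with a low value. They report only what shows in the picture. A call takes as long as a camera call. They do not tell look-alikes from the thing itself.
- finder.find_in(target, camera): "rect" ([left, top, right, bottom] in pixels, round what is visible of it).
- finder.cut_out(target, camera): "region" (400x640 bool, what is visible of it) and "rect" ([left, top, right, bottom] in pixels, round what is visible of it).
- finder.place_of(target, camera): "position" ([row, column] in pixels: a listed point, or the origin of a listed thing).
The state is a dict: "time_s": time; "q": joint angles; "qd": joint speeds; "joint_efforts": joint torques, N m; "tcp_pos": TCP position; "ee_rot": TCP orientation; "force": force on the tool from outside, world axes, zero at the start; "torque": the same for the moment, N m; "grip_width": finger opening in m.
Only numpy, scipy, OpenCV 4.12 (cv2) and the standard library are available. Lean on these libraries where they do the work, as an engineer would, in place of code of your own. Each camera call takes 0.05 s, during which the arm holds its last target.

## Working session

There is one attempt and no reset: what is moved stays moved. The work goes in short steps, Python scripts to look and compute and a tool call to move; the robot and the scene stay as the last step left them, time stands still between calls to the robot, and variables do not carry over. Pictures are saved under pics/ and viewed, and the job is handed in when it is done.

Besides the shell and the picture viewer there is one more tool, called after "Request:" as name(argument=value, ...), one argument or row to a line, values as JSON. step_arm: Moves the arm, as the interface text tells. Its arguments: {"type":"object","properties":{"steps":{"type":"array"},"newtons":{"type":"number"}},"required":["steps"]}

```bash
ls; mkdir -p pics
python3 - <<'E'
from workcell import manip, cams, finder
import cv2, json
s=manip.sense()
print({k:s[k] for k in ('time_s','tcp_pos','ee_rot','force','grip_width')}, manip.grasp_offset)
for n in ('scene','top','wrist'):
    im,d=cams.get_image(n); cv2.imwrite(f'pics/{n}0.png',im[:,:,::-1])
    print(n,cams.camera_info(n))
E
```

```text
pics
{'time_s': 0.0, 'tcp_pos': array([ 0.22094194, -0.63715364,  0.20954432]), 'ee_rot': array([[ 9.44803979e-01,  3.27635324e-01, -7.31664015e-04],
       [ 3.27636129e-01, -9.44802189e-01,  1.84138194e-03],
       [-8.79759937e-05, -1.97946455e-03, -9.99998037e-01]]), 'force': array([0.82948849, 0.44160302, 0.73112919]), 'grip_width': 0.08529399982181024} 0.0187
scene {'camera_matrix': array([[440.44625842,   0.        , 314.03975587],
       [  0.        , 440.44625842, 198.19210386],
       [  0.        ,   0.        ,   1.        ]]), 'dist': array([-0.12466412,  0.        ,  0.        ,  0.        ,  0.        ]), 'T': array([[ 0.54175912,  0.69662986, -0.47032318,  1.03966347],
       [ 0.84052333, -0.45179283,  0.29900463, -0.35618716],
       [-0.00419309, -0.55730609, -0.83029654,  1.0440707 ],
       [ 0.        ,  0.        ,  0.        ,  1.        ]])}
top {'camera_matrix': array([[406.23161502,   0.        , 323.3586341 ],
       [  0.        , 406.23161502, 198.59781742],
       [  0.        ,   0.        ,   1.        ]]), 'dist': array([-0.03624954,  0.        ,  0
[... 196 characters left out ...]
54, -0.98595912,  1.1865585 ],
       [ 0.        ,  0.        ,  0.        ,  1.        ]])}
wrist {'camera_matrix': array([[315.95819517,   0.        , 314.62623174],
       [  0.        , 315.95819517, 197.47097227],
       [  0.        ,   0.        ,   1.        ]]), 'dist': array([0.01576292, 0.        , 0.        , 0.        , 0.        ]), 'mount': array([[ 5.40845452e-04, -9.44470046e-01, -3.28597078e-01,
         8.34762126e-02],
       [ 9.99999630e-01,  2.91054143e-04,  8.09360003e-04,
         2.02275568e-04],
       [-6.68776738e-04, -3.28597395e-01,  9.44469854e-01,
        -1.64022908e-01],
       [ 0.00000000e+00,  0.00000000e+00,  0.00000000e+00,
         1.00000000e+00]])}
```

View pics/scene0.png

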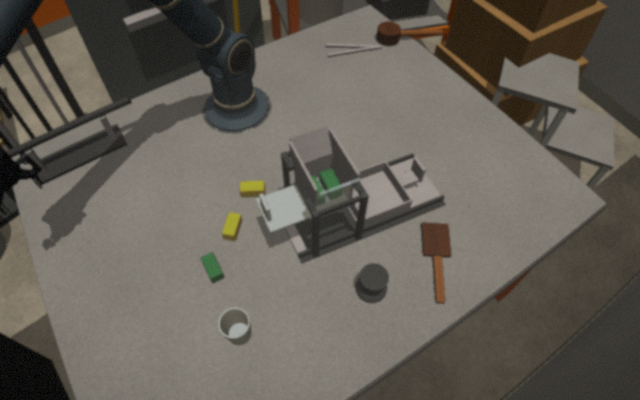

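View pics/top0.png

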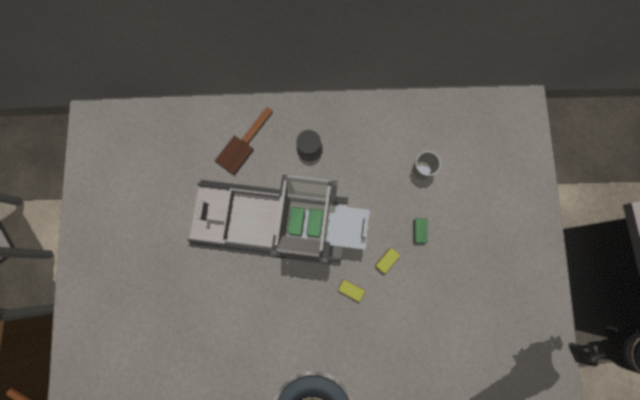

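View pics/wrist0.png

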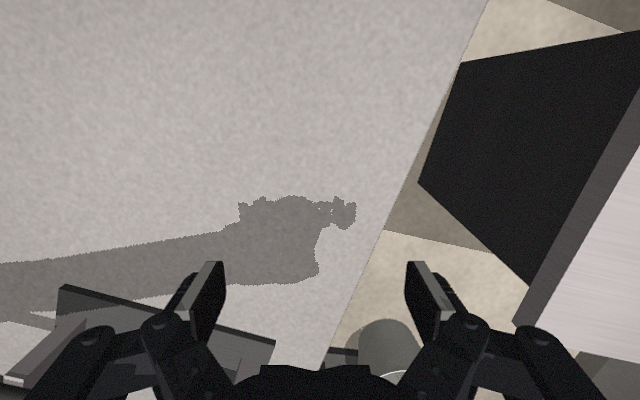

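The scene view shows the green bench billet at about (212,267), yellow look-alikes at (252,187) and (232,225), the cup at (234,323) and the mould at (372,281). In the top view the billet is at (420,231), the hopper at (306,215) with two green billets, the gate plate at (350,228) on the robot's right, and the tray with its handle at (205,212).

```bash
cat > h.py <<'E'
from workcell import manip, cams, finder
import cv2, numpy as np
def shot(n):
    s=manip.sense(); im,d=cams.get_image(n); return s,im,d
def TW(n,s=None):
    ci=cams.camera_info(n)
    if n!='wrist': return ci['T']
    T=np.eye(4);T[:3,:3]=s['ee_rot'];T[:3,3]=s['tcp_pos'];return T@ci['mount']
def ray(n,uv,s=None):
    ci=cams.camera_info(n);T=TW(n,s)
    p=cv2.undistortPoints(np.array([[uv]],float),ci['camera_matrix'],ci['dist'])[0,0]
    return T[:3,3],T[:3,:3]@np.array([p[0],p[1],1.])
def cloud(n,d,s=None):
    ci=cams.camera_info(n);T=TW(n,s)
    v,u=np.mgrid[0:400,0:640]
    p=cv2.undistortPoints(np.stack([u,v],-1).reshape(-1,1,2).astype(float),ci['camera_matrix'],ci['dist'])[:,0]
    P=np.c_[p,np.ones(len(p))]*d.reshape(-1,1)
    P=P@T[:3,:3].T+T[:3,3]; P[d.reshape(-1)==0]=np.nan
    return P.reshape(400,640,3)
def onz(n,uv,z,s=None):
    o,r=ray(n,uv,s); return o+r*(z-o[2])/r[2]
def tri(rays):
    A=np.zeros((3,3));b=np.zeros(3)
    for o,r in rays:
        r=r/np.linalg.norm(r);M=np.eye(3)-np.outer(r,r);A+=M;b+=M@o
    x=np.linalg.solve(A,b)
    return x,[np.linalg.norm(np.cross(x-o,r/np.linalg.norm(r))) for o,r in rays]
E
cat > a.py <<'E'
from h import *
np.set_printoptions(precision=4,suppress=True)
res={}
for n in ('top','scene'):
    s,im,d=shot(n); P=cloud(n,d); np.savez(f'{n}.npz',im=im,P=P)
    for t in ('gate_grip','tray_grip','tray','billet_3','mouth','pocket','station'):
        r=finder.place_of(t,n)
        for k in r[:4]:
            v,u=k['position']; print(n,t,round(k['p'],2),np.round((u,v),1),'depthpt',P[int(round(v)),int(round(u))])
        if r: res[n,t]=r[0]['position']
for t in ('gate_grip','tray_grip','tray','mouth','pocket','station'):
    if ('top',t) in res and ('scene',t) in res:
        print(t,tri([ray(n,res[n,t][::-1]) for n in ('top','scene')]))
for n in('top','scene'):
  for t in ('mould','can','paddle'):
    r=finder.place_of(t,n); 
    if r: v,u=r[0]['position'];print(n,t,onz(n,(u,v),0))
print(manip.sense()['time_s'])
E
python3 a.py
```

```text
top gate_grip 0.74 [365.7 228.8] depthpt [ 0.4898 -0.1484  0.1816]
top tray_grip 0.72 [203.1 210.1] depthpt [0.5639 0.2894 0.0817]
top tray 0.62 [254.1 219.1] depthpt [0.5437 0.1606 0.0102]
top billet_3 0.93 [317.6 221.2] depthpt [ 0.5146 -0.0298  0.1688]
top billet_3 0.8 [389.4 259.9] depthpt [ 0.4142 -0.2232  0.0334]
top billet_3 0.78 [299.9 218.4] depthpt [0.5238 0.0156 0.1664]
top billet_3 0.68 [351.7 290.1] depthpt [ 0.3348 -0.1162  0.0349]
top mouth 0.94 [305.8 210.7] depthpt [0.5465 0.002  0.1287]
top station 0.79 [307.3 224.2] depthpt [0.512  0.     0.1299]
scene gate_grip 0.65 [265. 204.] depthpt [ 0.506  -0.1523  0.1875]
scene tray_grip 0.74 [321.9 219. ] depthpt [ 0.5224 -0.002   0.0078]
scene tray_grip 0.62 [413. 168.] depthpt [0.5507 0.2866 0.0647]
scene tray 0.61 [372.1 197.3] depthpt [0.5426 0.1536 0.0155]
scene billet_3 0.96 [230.9 222.9] depthpt [ 0.4154 -0.2226  0.0366]
scene billet_3 0.89 [211.2 265.9] depthpt [ 0.5017 -0.3231  0.0385]
scene billet_3 0.65 [254.8 189.5] depthpt [ 0.3541 -0.1164  0.034 ]
scene billet_3 0.59 [330.3 184.6] depthpt [0.5317 0.0133 0.1674]
scene mouth 0.93 [325.2 153.5] depthpt [0.4733 0.0366 0.2115]
scene pocket 0.65 [322.  220.1] depthpt [ 0.5243 -0.0032  0.0062]
gate_grip (array([ 0.4922, -0.1481,  0.1661]), [np.float64(0.0010915749498415376), np.float64(0.0010915749498415525)])
tray_grip (array([0.5483, 0.1285, 0.0911]), [np.float64(0.15080048347016878), np.float64(0.15080048347016883)])
tray (array([0.5422, 0.158 , 0.0108]), [np.float64(0.0024711465870287477), np.float64(0.0024711465870287043)])
mouth (array([ 0.5259, -0.0032,  0.292 ]), [np.float64(0.003165215122972447), np.float64(0.003165215122972431)])
top mould [ 0.751  -0.0041  0.    ]
top can [ 0.6848 -0.3448  0.    ]
top paddle [0.7809 0.1917 0.    ]
scene mould [ 0.7483 -0.0048  0.    ]
scene can [ 0.6637 -0.3365  0.    ]
scene paddle [0.7843 0.1939 0.    ]
1.25
```

```bash
cat > b.py <<'E'
from h import *
np.set_printoptions(precision=4,suppress=True)
for n in('top','scene'):
    z=np.load(n+'.npz');P=z['P'];im=z['im'].astype(int)
    g=(im[...,1]>im[...,0]*1.3)&(im[...,1]>im[...,2]*1.15)&(P[...,2]<0.06)&(P[...,2]>0.012)
    m=g&(P[...,1]<-0.25)&(P[...,1]>-0.4)&(P[...,0]<0.6)&(P[...,0]>.4)
    Q=P[m]; zt=np.median(Q[:,2][Q[:,2]>0.028]); top=Q[abs(Q[:,2]-zt)<0.006]
    print(n,'billet',m.sum(),zt,cv2.minAreaRect((top[:,:2]*1000).astype(np.float32)),top.mean(0))
    near=lambda lo,hi:(P[...,2]>lo)&(P[...,2]<hi)&(abs(P[...,0]-.515)<.2)&(abs(P[...,1])<.12)
    R=P[near(.262,.28)]; print('rim',len(R),cv2.minAreaRect((R[:,:2]*1000).astype(np.float32)),np.median(R[:,2]))
    m=(P[...,2]>.122)&(P[...,2]<.14)&(P[...,1]<-.075)&(P[...,1]>-.19)&(abs(P[...,0]-.5)<.09)
    R=P[m];print('gateplate',len(R),cv2.minAreaRect((R[:,:2]*1000).astype(np.float32)),np.median(R[:,2]))
    m=(P[...,2]>.15)&(P[...,2]<.2)&(P[...,1]<-.12)&(P[...,1]>-.19)&(abs(P[...,0]-.5)<.09)
    R=P[m];print('gatehandle',len(R),cv2.minAreaRect((R[:,:2]*1000).astype(np.float32)),R.mean(0))
    m=(P[...,2]>.06)&(P[...,2]<.1)&(P[...,1]>.2)&(P[...,1]<.33)&(abs(P[...,0]-.56)<.08)
    R=P[m];print('trayhandle',len(R),cv2.minAreaRect((R[:,:2]*1000).astype(np.float32)),R.mean(0))
    m=(P[...,2]>.008)&(P[...,2]<.04)&(P[...,1]>.1)&(P[...,1]<.42)&(abs(P[...,0]-.56)<.14)
    R=P[m];print('base',len(R),cv2.minAreaRect((R[:,:2]*1000).astype(np.float32)))
    m=(P[...,2]>.05)&(P[...,2]<.063)&(P[...,1]>.08)&(P[...,1]<.27)&(abs(P[...,0]-.55)<.12)
    R=P[m];print('trayrim',len(R),cv2.minAreaRect((R[:,:2]*1000).astype(np.float32)))
E
python3 b.py
```

```text
top billet 278 0.03439733409472501 ((494.56573486328125, -316.86602783203125), (32.01245880126953, 66.23851776123047), 86.34166717529297) [ 0.4942 -0.3165  0.0346]
rim 757 ((519.350341796875, 2.673095703125), (108.1237564086914, 177.9767303466797), 81.23799133300781) 0.26870120755446036
gateplate 1154 ((501.0956726074219, -113.38485717773438), (88.51708221435547, 104.39715576171875), 81.30464172363281) 0.1297104798037949
gatehandle 103 ((495.3788757324219, -146.8184051513672), (10.241437911987305, 48.985111236572266), 81.04818725585938) [ 0.4951 -0.1459  0.1796]
trayhandle 129 ((556.0680541992188, 264.5804748535156), (72.69235229492188, 49.31261444091797), 75.28540802001953) [0.563  0.2894 0.0856]
base 4070 ((574.9903564453125, 214.85784912109375), (247.1006622314453, 246.04360961914062), 81.34465026855469)
trayrim 424 ((546.4617309570312, 178.41604614257812), (188.70957946777344, 150.63137817382812), 81.0734634399414)
scene billet 331 0.03610178383614415 ((499.19354248046875, -321.6457214355469), (33.05590057373047, 68.74150085449219), 86.57371520996094) [ 0.4998 -0.3219  0.036 ]
rim 747 ((519.9368286132812, -0.20224761962890625), (108.55574798583984, 180.2017364501953), 81.42803192138672) 0.269520533060451
gateplate 1151 ((502.99053955078125, -113.82147216796875), (92.93667602539062, 106.37975311279297), 81.2811279296875) 0.1308162217882779
gatehandle 136 ((498.61090087890625, -149.8313751220703), (10.144796371459961, 50.96388626098633), 81.15190124511719) [ 0.5033 -0.1517  0.1769]
trayhandle 163 ((535.650634765625, 257.05450439453125), (117.35395812988281, 78.50186157226562), 5.898777961730957) [0.5673 0.2841 0.0819]
base 2988 ((585.3323974609375, 225.07745361328125), (228.0525360107422, 249.0254364013672), 0.3197413682937622)
trayrim 440 ((548.2186279296875, 177.8321533203125), (189.3582305908203, 153.43276977539062), 81.02837371826172)
```

```bash
cat >> h.py <<'E'
np.set_printoptions(precision=4,suppress=True)
YAW=-8.8
def st(p,o=(0.5195,-0.002)):
    a=np.radians(YAW);X=np.array([np.cos(a),np.sin(a)]);Y=np.array([-X[1],X[0]])
    return np.r_[np.array(o)+X*p[0]+Y*p[1],p[2]]
def go(p,yaw=None):
    s=manip.sense();R=s['ee_rot'];d=np.array(p)-s['tcp_pos'];u=R.T@d/0.025
    y=np.degrees(np.arctan2(R[1,0],R[0,0]))
    print('t',round(s['time_s'],2),'tcp',s['tcp_pos'],'yaw',round(y,2),'w',round(s['grip_width'],4),'F',s['force'])
    print('units',np.round(u,2),'turn units',None if yaw is None else round((y-yaw)/5,2))
E
python3 -c "
from h import *
go([.497,-.319,.20],-3.5)"
```

```text
t 1.25 tcp [ 0.2212 -0.6377  0.2106] yaw 19.13 w 0.0857 F [-0.1835 -0.2109 -0.3741]
units [14.6  -8.43  0.43] turn units 4.53
```

Request:
step_arm(
  steps=[
    [1, 0.97, -0.56, 0.03, 0],
    [1, 0.97, -0.56, 0.03, 0],
    [1, 0.97, -0.56, 0.03, 0],
    [1, 0.97, -0.56, 0.03, 0],
    [1, 0.97, -0.56, 0.03, 0],
    [1, 0.97, -0.56, 0.03, 0],
    [1, 0.97, -0.56, 0.03, 0],
    [1, 0.97, -0.56, 0.03, 0],
  ],
  newtons=40,
)

```text
time_s: 1.92
tcp_pos: [0.3686, -0.4673, 0.2048]
ee_rot: [[0.945, 0.328, 0.0], [0.328, -0.945, -0.0], [0.0, 0.0, -1.0]]
force: [-1.4, -0.4, -0.3]
grip_width: 0.0851
```

Request:
step_arm(
  steps=[
    [1, 0.97, -0.56, 0.03, 0],
    [1, 0.97, -0.56, 0.03, 0],
    [1, 0.97, -0.56, 0.03, 0],
    [1, 0.97, -0.56, 0.03, 0],
    [1, 0.97, -0.56, 0.03, 0],
    [1, 0.97, -0.56, 0.03, 0],
    [1, 0, 0, 0, 0.9],
    [1, 0, 0, 0, 0.9],
  ],
)

```text
time_s: 2.58
tcp_pos: [0.4795, -0.339, 0.2002]
ee_rot: [[0.984, 0.177, 0.001], [0.177, -0.984, 0.001], [0.001, -0.001, -1.0]]
force: [0.3, -0.5, -0.5]
grip_width: 0.0856
```

Request:
step_arm(
  steps=[
    [1, 0, 0, 0, 0.9],
    [1, 0, 0, 0, 0.9],
    [1, 0, 0, 0, 0.9],
    [1, 0, 0, 0, 0],
    [1, 0, 0, 0, 0],
  ],
)

```text
time_s: 3.0
tcp_pos: [0.4778, -0.3413, 0.2002]
ee_rot: [[0.998, -0.057, 0.0], [-0.057, -0.998, -0.0], [0.0, 0.0, -1.0]]
force: [0.7, 0.2, -0.2]
grip_width: 0.0854
```

```bash
cat > c.py <<'E'
from h import *
import sys
go([.497,-.319,.2],-3.5)
s,im,d=shot('wrist'); cv2.imwrite('pics/'+sys.argv[1]+'.png',im[:,:,::-1]); np.savez('wrist_'+sys.argv[1]+'.npz',im=im,d=d,R=s['ee_rot'],p=s['tcp_pos'])
P=cloud('wrist',d,s); i=im.astype(int)
g=(i[...,1]>i[...,0]*1.3)&(i[...,1]>i[...,2]*1.15)&(P[...,2]<0.06)&(P[...,2]>0.012)
m=g&(abs(P[...,0]-.497)<.1)&(abs(P[...,1]+.319)<.1)
Q=P[m];zt=np.median(Q[:,2][Q[:,2]>.028]);top=Q[abs(Q[:,2]-zt)<.006]
print(m.sum(),zt,cv2.minAreaRect((top[:,:2]*1000).astype(np.float32)),top.mean(0))
vu=np.argwhere(g&m).mean(0);print('pix',vu[::-1])
E
python3 c.py w1
```

```text
t 3.0 tcp [ 0.4778 -0.3413  0.2002] yaw -3.26 w 0.0854 F [ 0.6635  0.181  -0.2215]
units [ 0.72 -0.93  0.01] turn units 0.05
2224 0.036520887620714426 ((495.5866394042969, -322.0327453613281), (34.87313461303711, 69.63690185546875), 86.55369567871094) [ 0.4975 -0.3227  0.0364]
pix [294.8934 152.1533]
```

Request:
step_arm(
  steps=[
    [1, 0.67, -0.81, 0, 0],
    [1, 0, 0, 0.95, 0],
    [1, 0, 0, 0.95, 0],
    [1, 0, 0, 0.95, 0],
    [1, 0, 0, 0.95, 0],
    [1, 0, 0, 0.95, 0],
    [1, 0, 0, 0.5, 0],
    [1, 0, 0, 0, 0],
  ],
)

```text
time_s: 3.72
tcp_pos: [0.4937, -0.321, 0.066]
ee_rot: [[0.998, -0.058, -0.005], [-0.058, -0.998, 0.003], [-0.005, -0.003, -1.0]]
force: [-0.3, 0.1, -0.8]
grip_width: 0.0856
```

```bash
python3 c.py w2; python3 -c "
from h import *
go([.496,-.322,.006],-3.4)"
```

```text
t 3.72 tcp [ 0.4937 -0.321   0.066 ] yaw -3.32 w 0.0856 F [-0.2558  0.1178 -0.7766]
units [ 0.1  -0.1  -5.36] turn units 0.04
5398 0.036535188479292796 ((496.1154479980469, -322.2939758300781), (35.82588577270508, 69.49314880371094), 86.75223541259766) [ 0.4989 -0.3225  0.0364]
pix [315.2151 209.2708]
t 3.77 tcp [ 0.495  -0.3217  0.0679] yaw -3.34 w 0.0851 F [0.1635 0.0077 0.055 ]
units [0.05 0.01 2.48] turn units 0.01
```

View pics/w2.png

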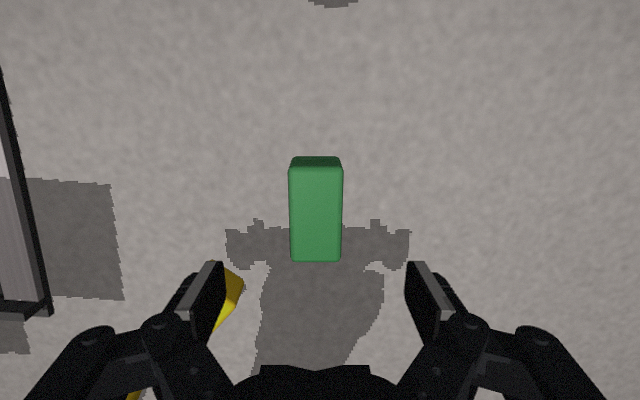

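The billet is centred between the pads at (315,209), and the yellow one at (230,290) stays clear of the left finger. I'll descend and grip.

Request:
step_arm(
  steps=[
    [1, 0.05, 0, 0.8, 0],
    [1, 0, 0, 0.8, 0],
    [1, 0, 0, 0.8, 0],
    [1, 0, 0, 0, 0],
    [0.2, 0, 0, 0, 0],
    [0.2, 0, 0, 0, 0],
    [0.2, 0, 0, 0, 0],
    [0.2, 0, 0, 0, 0],
  ],
  newtons=50,
)

```text
time_s: 4.43
tcp_pos: [0.498, -0.3228, 0.0106]
ee_rot: [[0.998, -0.059, 0.003], [-0.059, -0.998, -0.002], [0.003, 0.001, -1.0]]
force: [-0.7, -0.5, -0.5]
grip_width: 0.0388
```

Request:
step_arm(
  steps=[
    [0.2, 0, 0, 0, 0],
    [0.2, 0, 0, 0, 0],
    [0.2, 0, 0, 0, 0],
  ],
)

```text
time_s: 4.68
tcp_pos: [0.498, -0.3229, 0.0108]
ee_rot: [[0.998, -0.059, 0.003], [-0.059, -0.998, -0.002], [0.003, 0.001, -1.0]]
force: [-1.2, 0.7, 5.6]
grip_width: 0.0338
```

Request:
step_arm(
  steps=[
    [0.2, 0, 0, -0.5, 0],
    [0.2, 0, 0, -1, 0],
    [0.2, 0, 0, -1, 0],
    [0.2, 0, 0, -1, 0],
    [0.2, 0, 0, -1, 0],
    [0.2, 0, 0, -1, 0],
    [0.2, 0, 0, -1, 0],
    [0.2, 0, 0, -1, 0],
  ],
)

```text
time_s: 5.35
tcp_pos: [0.4963, -0.3218, 0.1984]
ee_rot: [[0.998, -0.059, 0.0], [-0.059, -0.998, -0.0], [0.0, 0.0, -1.0]]
force: [0.1, -0.5, -1.8]
grip_width: 0.0338
```

Request:
step_arm(
  steps=[
    [0.2, 0, 0, -1, 0],
    [0.2, 0, 0, -1, 0],
    [0.2, 0, 0, -1, 0],
    [0.2, 0, 0, -1, 0],
    [0.2, 0, 0, -0.8, 0],
    [0.2, 0, 0, -0.5, 0.5],
    [0.2, 0, 0, 0, 0.6],
    [0.2, 0, 0, 0, 0],
  ],
)

```text
time_s: 6.02
tcp_pos: [0.4967, -0.322, 0.3307]
ee_rot: [[0.988, -0.155, 0.002], [-0.155, -0.988, -0.001], [0.002, 0.001, -1.0]]
force: [-0.7, 0.5, -1.3]
grip_width: 0.0341
```

Run:
```python
from h import *
s,im,d=shot('wrist'); cv2.imwrite('pics/w3.png',im[:,:,::-1])
go(st([0,0,.3]),-8.8); print(st([0,0,.3]))
P=cloud('wrist',d,s); i=im.astype(int)
g=(i[...,1]>i[...,0]*1.3)&(i[...,1]>i[...,2]*1.15)&(d>0)&(d<.25)
Q=(P[g]-s['tcp_pos'])@s['ee_rot']; print(g.sum(),Q.min(0),Q.max(0))
```

```text
t 6.07 tcp [ 0.4964 -0.3218  0.3296] yaw -8.81 w 0.0338 F [-0.3788 -0.2229 -1.7101]
units [ -1.04 -12.78   1.18] turn units -0.0
[ 0.5195 -0.002   0.3   ]
12359 [-0.0367 -0.0601 -0.1115] [0.0333 0.0621 0.0069]
```

View pics/w3.png

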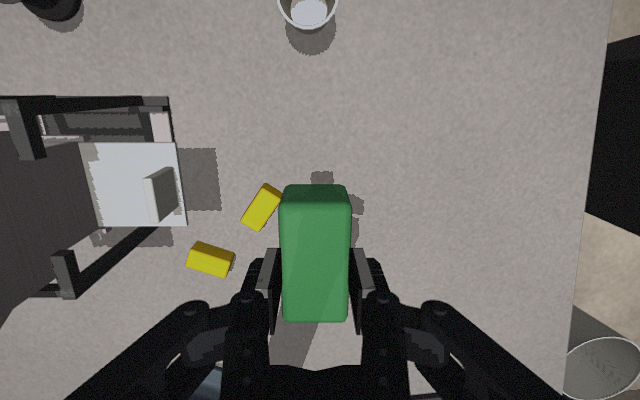

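The billet is held squarely at about (315,250). The gate plate and its upright handle show at about (160,195). Next I'll move toward the hopper and measure it on the way.

Request:
step_arm(
  steps=[
    [0.2, -0.13, -1, 0, 0],
    [0.2, -0.13, -1, 0, 0],
    [0.2, -0.13, -1, 0, 0],
    [0.2, -0.13, -1, 0, 0],
    [0.2, -0.13, -1, 0, 0],
    [0.2, -0.13, -1, 0, 0],
    [0.2, -0.13, -1, 0, 0],
    [0.2, -0.13, -0.5, 0, 0],
  ],
)

```text
time_s: 6.73
tcp_pos: [0.4997, -0.1289, 0.3285]
ee_rot: [[0.989, -0.148, -0.001], [-0.148, -0.989, 0.002], [-0.001, -0.002, -1.0]]
force: [0.9, 0.9, -2.4]
grip_width: 0.0336
```

Request:
step_arm(
  steps=[
    [0.2, 0, 0, 0, 0],
    [0.2, 0, 0, 0, 0],
  ],
)

```text
time_s: 6.9
tcp_pos: [0.4997, -0.1332, 0.3287]
ee_rot: [[0.988, -0.153, -0.001], [-0.153, -0.988, -0.001], [-0.0, 0.001, -1.0]]
force: [-0.3, -0.6, -2.0]
grip_width: 0.0336
```

```bash
cat > d.py <<'E'
from h import *
import sys
s,im,d=shot('wrist'); cv2.imwrite(f'pics/{sys.argv[1]}.png',im[:,:,::-1])
go(st([0,0,.3]),-8.8)
P=cloud('wrist',d,s)
a=np.radians(YAW);X=np.array([np.cos(a),np.sin(a)]);Y=np.array([-X[1],X[0]])
S=(P[...,:2]-np.array([.5195,-.002]))@np.stack([X,Y],1)
def rep(nm,m):
    Q=S[m]
    if len(Q)<20: print(nm,len(Q));return
    print(nm,len(Q),'x',np.percentile(Q[:,0],[1,99]),'y',np.percentile(Q[:,1],[1,99]),'z',np.median(P[m][:,2]),cv2.minAreaRect((P[m][:,:2]*1000).astype(np.float32)))
z=P[...,2]
rep('rim',(z>.262)&(z<.278)&(abs(S[...,0])<.12)&(abs(S[...,1])<.08))
rep('handle top',(z>.178)&(z<.195)&(abs(S[...,0])<.04)&(S[...,1]<-.12)&(S[...,1]>-.17))
rep('plate',(z>.125)&(z<.137)&(abs(S[...,0])<.08)&(S[...,1]<-.06)&(S[...,1]>-.17))
rep('tray handle top',(z>.085)&(z<.11)&(abs(S[...,0])<.04)&(S[...,1]>.2)&(S[...,1]<.35))
E
python3 d.py w4
```

```text
t 6.95 tcp [ 0.4997 -0.1344  0.3287] yaw -8.93 w 0.0335 F [-0.387  -1.0736 -2.9339]
units [-0.04 -5.36  1.14] turn units -0.03
rim 10173 x [-0.087   0.0876] y [-0.0533  0.0548] z 0.2698240971102921 ((519.129638671875, -0.46720123291015625), (110.25675201416016, 177.4468536376953), 81.04218292236328)
handle top 336 x [-0.0072  0.0245] y [-0.1552 -0.1453] z 0.1854352209107396 ((504.9967346191406, -151.85043334960938), (10.034814834594727, 32.1120719909668), 81.64952850341797)
plate 5894 x [-0.0503  0.0511] y [-0.1593 -0.0607] z 0.13171365845384905 ((502.0316162109375, -110.7928466796875), (100.34994506835938, 119.84295654296875), 81.22649383544922)
tray handle top 0
```

View pics/w4.png

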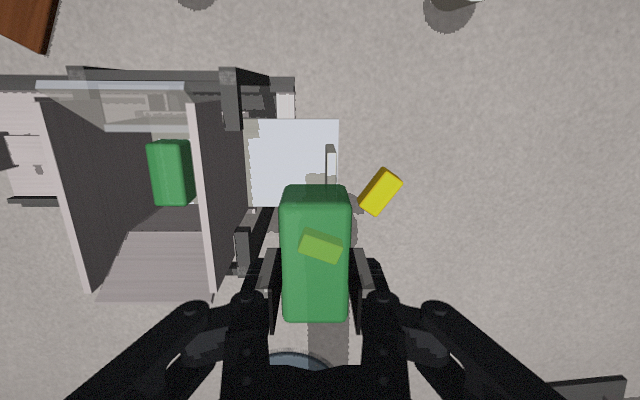

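The wrist view shows the hopper rim spanning (40–215, 85–300), one green billet inside at (170,172), and the gate handle at (331,165). The rim measures z 0.270, as the text says. Next I'll centre over the mouth.

Request:
step_arm(
  steps=[
    [0.2, 0, -0.9, 0, 0],
    [0.2, 0, -0.9, 0, 0],
    [0.2, 0, -0.9, 0, 0],
    [0.2, 0, -0.9, 0, 0],
    [0.2, 0, -0.9, 0, 0],
    [0.2, 0, -0.9, 0, 0],
    [0.2, 0, 0, 0, 0],
    [0.2, 0, 0, 0, 0],
  ],
)

```text
time_s: 7.62
tcp_pos: [0.5213, -0.0002, 0.3286]
ee_rot: [[0.988, -0.154, -0.0], [-0.154, -0.988, -0.001], [-0.0, 0.001, -1.0]]
force: [-0.2, -1.5, -2.4]
grip_width: 0.0337
```

```bash
python3 d.py w5; python3 -c "
from h import *
go(st([.0015,0,.207],(.519,-.0005)),-8.9)"
```

```text
t 7.67 tcp [ 0.5212 -0.0015  0.3285] yaw -8.99 w 0.0337 F [ 0.2029 -0.1401 -1.7322]
units [-0.06  0.03  1.14] turn units -0.04
rim 5807 x [-0.0458  0.0873] y [-0.0525  0.0549] z 0.2709418433580921 ((519.2715454101562, -0.6939163208007812), (108.24442291259766, 175.5187225341797), 81.1994857788086)
handle top 610 x [-0.0245  0.0242] y [-0.1549 -0.1452] z 0.18539969196987216 ((496.2628173828125, -150.49595642089844), (10.83712100982666, 49.48357009887695), 81.06275177001953)
plate 4981 x [-0.0511  0.0507] y [-0.1591 -0.0877] z 0.1318926740263009 ((500.06640625, -124.72196960449219), (74.60346984863281, 102.85027313232422), 81.09041595458984)
tray handle top 631 x [-0.0234  0.0257] y [0.2889 0.2989] z 0.0985184177957627 ((565.3388671875, 288.26483154296875), (11.109068870544434, 50.113494873046875), 80.70874786376953)
t 7.67 tcp [ 0.5212 -0.0015  0.3285] yaw -8.99 w 0.0337 F [ 0.2029 -0.1401 -1.7322]
units [-0.03 -0.03  4.86] turn units -0.02
```

View pics/w5.png

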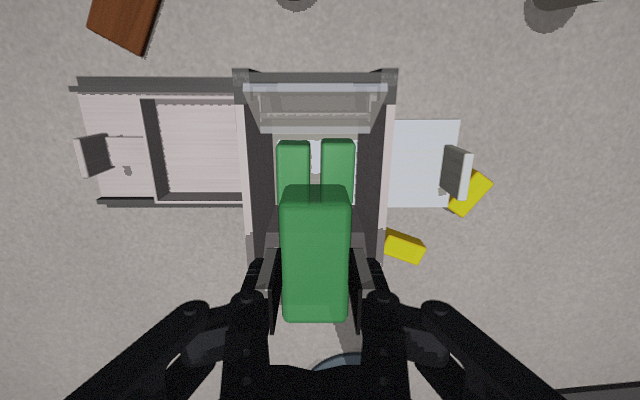

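The held billet is centred between the hopper walls (240–390), and both billets inside are visible at (293,170) and (338,170). I'll descend into the mouth.

Request:
step_arm(
  steps=[
    [0.2, 0, 0, 0.6, 0],
    [0.2, 0, 0, 0.6, 0],
    [0.2, 0, 0, 0.6, 0],
    [0.2, 0, 0, 0.6, 0],
    [0.2, 0, 0, 0.6, 0],
    [0.2, 0, 0, 0.6, 0],
    [0.2, 0, 0, 0.6, 0],
    [0.2, 0, 0, 0.6, 0],
  ],
)

```text
time_s: 8.33
tcp_pos: [0.5211, -0.0024, 0.208]
ee_rot: [[0.987, -0.158, -0.0], [-0.158, -0.987, -0.001], [0.0, 0.001, -1.0]]
force: [-0.1, 0.2, -2.5]
grip_width: 0.0337
```

Request:
step_arm(
  steps=[
    [0.2, 0, 0, 0, 0],
    [0.5, 0, 0, 0, 0],
    [0.5, 0, 0, 0, 0],
    [0.55, 0, 0, 0, 0],
    [0.55, 0, 0, 0, 0],
  ],
)

```text
time_s: 8.75
tcp_pos: [0.5219, 0.0002, 0.2103]
ee_rot: [[0.988, -0.155, 0.003], [-0.155, -0.988, -0.0], [0.003, -0.0, -1.0]]
force: [-0.1, -0.9, -0.8]
grip_width: 0.0467
```

```bash
python3 d.py w6
```

```text
t 8.8 tcp [0.5217 0.0003 0.21  ] yaw -8.89 w 0.0472 F [0.2407 0.1198 0.61  ]
units [-0.07  0.1  -3.6 ] turn units -0.02
rim 24729 x [-0.0413  0.0878] y [-0.0524  0.0547] z 0.2703521343008844 ((537.5640869140625, -3.256591796875), (109.97901153564453, 140.0631561279297), 81.12147521972656)
handle top 1595 x [-0.0238  0.0244] y [-0.1545 -0.1446] z 0.1850928728883623 ((496.7437438964844, -149.7615203857422), (11.174140930175781, 49.792362213134766), 80.00987243652344)
plate 4161 x [-0.0514  0.0511] y [-0.1599 -0.1273] z 0.13181594969203653 ((497.06842041015625, -143.74539184570312), (34.740264892578125, 104.74800872802734), 80.92892456054688)
tray handle top 474 x [-0.0237  0.0189] y [0.2877 0.2913] z 0.09015864446807878 ((562.3450927734375, 284.2308654785156), (4.176087856292725, 45.97438430786133), 80.0605239868164)
```

View pics/w6.png

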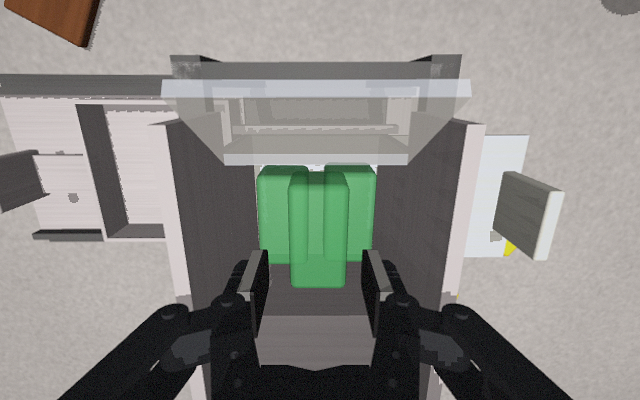

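All three billets are in the hopper: the new one at (317,225) lies across the other two. I'll retreat and go to the tray handle.

Request:
step_arm(
  steps=[
    [0.55, 0, 0, -0.7, 0],
    [0.55, 0, 0, -1, 0],
    [0.55, 0, 0, -1, 0],
    [0.55, 0, 0, -1, 0],
    [0.55, 0, 0, -1, 0],
    [0.55, 0, -1, -0.1, 0],
    [0.55, 0, -1, 0, 0],
    [0.55, 0, -1, 0, 0],
  ],
)

```text
time_s: 9.47
tcp_pos: [0.5331, 0.0753, 0.3305]
ee_rot: [[0.988, -0.156, 0.003], [-0.156, -0.988, 0.0], [0.003, -0.001, -1.0]]
force: [0.6, 0.5, -0.2]
grip_width: 0.0467
```

Request:
step_arm(
  steps=[
    [0.55, 0, -1, 0, 0],
    [0.55, 0, -1, 0, 0],
    [0.55, 0, -1, 0, 0],
    [0.55, 0, -1, 0, 0],
    [0.55, 0, -1, 0, 0],
    [0.55, 0, -1, 0, 0],
    [0.55, 0, -1, 0, 0],
    [0.55, 0, 0, 0, 0],
  ],
)

```text
time_s: 10.13
tcp_pos: [0.5584, 0.2538, 0.3291]
ee_rot: [[0.989, -0.147, -0.0], [-0.147, -0.989, 0.004], [-0.001, -0.004, -1.0]]
force: [-0.3, 1.4, -0.5]
grip_width: 0.0469
```

```bash
python3 d.py w7; python3 -c "
from h import *
go([.565,.288,.2],-8.9)"
```

```text
t 10.18 tcp [0.5588 0.2508 0.3291] yaw -8.57 w 0.047 F [-0.8702 -0.2744  0.5687]
units [-0.05 10.24  1.15] turn units 0.05
rim 5391 x [-0.0881  0.0844] y [-0.0097  0.0563] z 0.2693522803911936 ((517.5360717773438, 41.605934143066406), (187.38880920410156, 65.93986511230469), 9.750937461853027)
handle top 0
plate 0
tray handle top 342 x [-0.0235  0.0255] y [0.2897 0.2995] z 0.10026418906254794 ((565.43408203125, 289.0409851074219), (10.068561553955078, 49.49613571166992), 81.14608001708984)
t 10.18 tcp [0.5588 0.2508 0.3291] yaw -8.57 w 0.047 F [-0.8702 -0.2744  0.5687]
units [ 0.03 -1.5   5.17] turn units 0.07
```

View pics/w7.png

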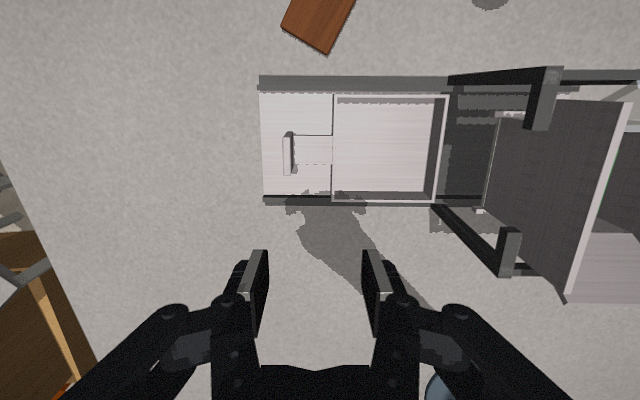

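The tray handle is at (288,153) in the image and measures (0.565, 0.289), top at z 0.100, which matches 12+88. I'll descend over it.

Request:
step_arm(
  steps=[
    [0.55, 0.05, -0.8, 0, 0.05],
    [0.55, 0, -0.75, 0, 0],
    [0.55, 0, 0, 1, 0],
    [0.55, 0, 0, 1, 0],
    [0.55, 0, 0, 1, 0],
    [0.55, 0, 0, 1, 0],
    [0.55, 0, 0, 1, 0],
    [0.55, 0, 0, 1, 0],
  ],
)

```text
time_s: 10.85
tcp_pos: [0.5675, 0.2839, 0.1784]
ee_rot: [[0.987, -0.16, 0.001], [-0.16, -0.987, -0.001], [0.002, 0.001, -1.0]]
force: [0.1, 0.1, 0.2]
grip_width: 0.0471
```

Request:
step_arm(
  steps=[
    [0.55, 0, 0, 0.8, 0],
    [0.55, 0, 0, 0.5, 0],
    [0.55, 0, 0, 0, 0],
  ],
)

```text
time_s: 11.1
tcp_pos: [0.5658, 0.2833, 0.1437]
ee_rot: [[0.987, -0.16, -0.004], [-0.16, -0.987, -0.003], [-0.004, 0.004, -1.0]]
force: [0.5, 0.9, -0.5]
grip_width: 0.0472
```

```bash
python3 d.py w8; python3 -c "
from h import *
go([.5653,.2890,.064],-8.9)"
```

```text
t 11.15 tcp [0.5667 0.2843 0.1457] yaw -9.19 w 0.0465 F [ 0.3568 -0.3665  0.8316]
units [-0.04 11.62 -6.15] turn units -0.08
rim 0
handle top 0
plate 0
tray handle top 982 x [-0.023   0.0256] y [0.2897 0.2996] z 0.10044488052476327 ((565.58837890625, 289.1212463378906), (10.018510818481445, 49.64595413208008), 81.10374450683594)
t 11.15 tcp [0.5667 0.2843 0.1457] yaw -9.19 w 0.0465 F [ 0.3568 -0.3665  0.8316]
units [-0.08 -0.18  3.27] turn units -0.06
```

View pics/w8.png

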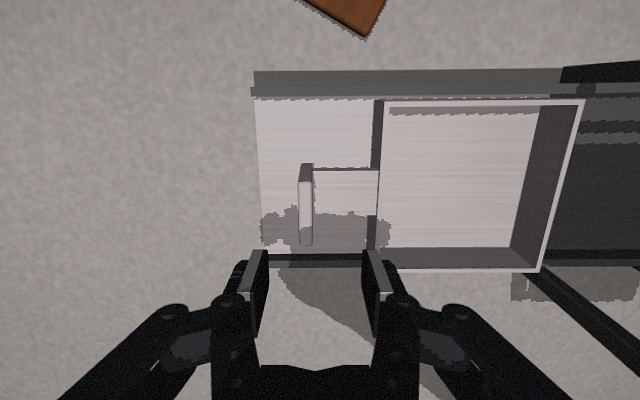

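The handle at (306,205) sits slightly left of the finger midline at about 314. I'll shift 4.5 mm, descend and half-close the fingers around it so they cage the plate without clamping, leaving it free to drop.

Request:
step_arm(
  steps=[
    [0.55, -0.05, -0.18, 0, 0],
    [0.55, 0, 0, 0.8, 0],
    [0.55, 0, 0, 0.8, 0],
    [0.55, 0, 0, 0.8, 0],
    [0.55, 0, 0, 0.8, 0],
    [0.25, 0, 0, 0, 0],
    [0.25, 0, 0, 0, 0],
    [0.25, 0, 0, 0, 0],
  ],
  newtons=20,
)

```text
time_s: 11.82
tcp_pos: [0.5676, 0.2913, 0.0685]
ee_rot: [[0.987, -0.159, 0.003], [-0.159, -0.987, 0.002], [0.003, -0.002, -1.0]]
force: [1.1, -0.3, 0.1]
grip_width: 0.021
```

```bash
python3 d.py w9; python3 -c "
from h import *
go([.5653,.2890,.064],-8.9)
go(st([0,.135,.064],(.5192,-.0006)),-8.9)"
```

```text
t 11.87 tcp [0.5677 0.2913 0.0687] yaw -9.13 w 0.0215 F [0.093  0.4845 0.4979]
units [-0.01 11.87 -9.28] turn units -0.07
rim 0
handle top 0
plate 0
tray handle top 3161 x [-0.0224  0.0257] y [0.2733 0.3192] z 0.10053948161176748 ((566.665771484375, 286.8356018066406), (43.950809478759766, 40.43855285644531), 28.219810485839844)
t 11.87 tcp [0.5677 0.2913 0.0687] yaw -9.13 w 0.0215 F [0.093  0.4845 0.4979]
units [-0.08  0.11  0.19] turn units -0.05
t 11.87 tcp [0.5677 0.2913 0.0687] yaw -9.13 w 0.0215 F [0.093  0.4845 0.4979]
units [-0.09  6.44  0.17] turn units -0.05
```

View pics/w9.png

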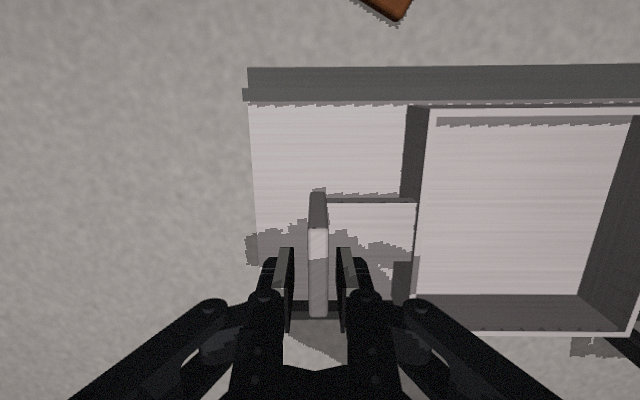

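The plate at (318,250) stands between the pads with about 5 mm gap on each side. I'll push along the channel.

Request:
step_arm(
  steps=[
    [0.25, 0, 0.25, 0, 0],
    [0.25, 0, 0.4, 0, 0],
    [0.25, 0, 0.5, 0, 0],
    [0.25, 0, 0.5, 0, 0],
    [0.25, 0, 0.5, 0, 0],
    [0.25, 0, 0.5, 0, 0],
    [0.25, 0, 0.5, 0, 0],
    [0.25, 0, 0.5, 0, 0],
  ],
)

```text
time_s: 12.53
tcp_pos: [0.5518, 0.1989, 0.0666]
ee_rot: [[0.987, -0.159, 0.001], [-0.159, -0.987, 0.0], [0.001, -0.0, -1.0]]
force: [1.0, 5.2, 3.7]
grip_width: 0.021
```

Request:
step_arm(
  steps=[
    [0.25, 0, 0.5, 0, 0],
    [0.25, 0, 0.5, 0, 0],
    [0.25, 0, 0.5, 0, 0],
    [0.25, 0, 0.3, 0, 0],
    [0.25, 0, 0.3, 0, 0],
    [0.25, 0, 0.2, 0, 0],
    [0.25, 0, 0, 0, 0],
  ],
)

```text
time_s: 13.12
tcp_pos: [0.5419, 0.1408, 0.0657]
ee_rot: [[0.987, -0.16, -0.002], [-0.16, -0.987, -0.003], [-0.002, 0.003, -1.0]]
force: [1.0, 0.5, -1.2]
grip_width: 0.0214
```

```bash
cat > e.py <<'E'
from h import *
import sys
go(st([0,.135,.064],(.5192,-.0006)),-8.9)
for n in ('wrist','top','scene'):
    s,im,d=shot(n); cv2.imwrite(f'pics/{sys.argv[1]}_{n}.png',im[:,:,::-1]); P=cloud(n,d,s)
    a=np.radians(YAW);X=np.array([np.cos(a),np.sin(a)]);Y=np.array([-X[1],X[0]])
    S=(P[...,:2]-np.array([.5192,-.0006]))@np.stack([X,Y],1); z=P[...,2]
    m=(z>.088)&(z<.106)&(abs(S[...,0])<.035)&(S[...,1]>.11)&(S[...,1]<.3)
    Q=S[m]
    if len(Q)>5: print(n,'handle top',len(Q),np.percentile(Q[:,1],[2,50,98]),np.percentile(z[m],[5,50,95,99]))
    m=(z>.045)&(z<.062)&(abs(S[...,0])<.072)&(S[...,1]>.06)&(S[...,1]<.09); print(n,'rear rim',m.sum(),np.percentile(S[m][:,1],[2,98]) if m.sum()>5 else '',np.median(z[m]) if m.sum() else '')
E
python3 e.py t1
```

```text
t 13.12 tcp [0.5419 0.1408 0.0657] yaw -9.23 w 0.0214 F [ 1.0459  0.4824 -1.19  ]
units [-0.03  0.33  0.07] turn units -0.07
wrist handle top 3209 [0.1206 0.1469 0.1641] [0.0925 0.1031 0.1047 0.1056]
wrist rear rim 2755 [0.0673 0.0897] 0.05735126418473363
top rear rim 39 [0.0879 0.09  ] 0.05488494834556201
scene handle top 101 [0.1193 0.1442 0.1598] [0.0906 0.101  0.1054 0.1058]
scene rear rim 22 [0.0632 0.0884] 0.05414387717343033
```

View pics/t1_wrist.png

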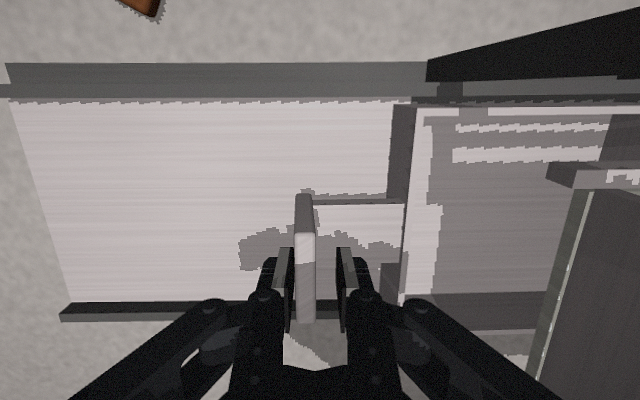

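View pics/t1_scene.png

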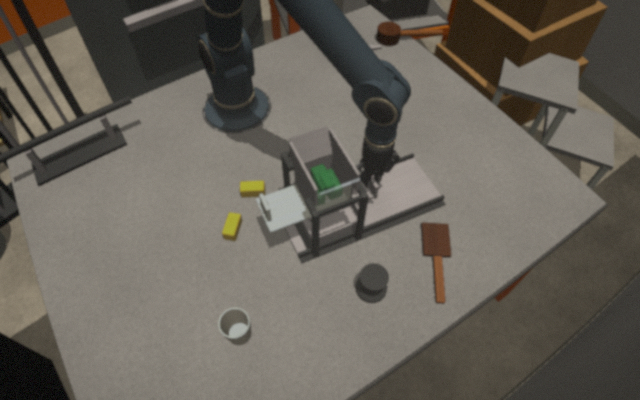

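The tray is about 12 mm short. The handle at (305,250) is touching the +y pad, and the front edge has tipped into the pocket. I'll push on gently.

Request:
step_arm(
  steps=[
    [0.25, 0, 0.12, 0, 0],
    [0.25, 0, 0.12, 0, 0],
    [0.25, 0, 0.12, 0, 0],
    [0.25, 0, 0.12, 0, 0],
    [0.25, 0, 0.1, 0, 0],
    [0.25, 0, 0, 0, 0],
  ],
)

```text
time_s: 13.77
tcp_pos: [0.5403, 0.1284, 0.0662]
ee_rot: [[0.987, -0.159, -0.0], [-0.159, -0.987, -0.0], [-0.0, 0.0, -1.0]]
force: [0.0, 2.9, -1.8]
grip_width: 0.0208
```

```bash
python3 e.py t2
```

```text
t 13.77 tcp [0.5403 0.1284 0.0662] yaw -9.16 w 0.0208 F [ 0.0059  2.8552 -1.8141]
units [-0.04 -0.17  0.09] turn units -0.05
wrist handle top 2717 [0.1128 0.1356 0.1518] [0.0927 0.0952 0.1041 0.1055]
wrist rear rim 3304 [0.069  0.0894] 0.04925058206969904
top rear rim 1  0.04515374573193198
scene handle top 87 [0.1152 0.1357 0.1526] [0.0888 0.0946 0.1041 0.1057]
scene rear rim 33 [0.0631 0.0872] 0.04955224781890277
```

View pics/t2_wrist.png

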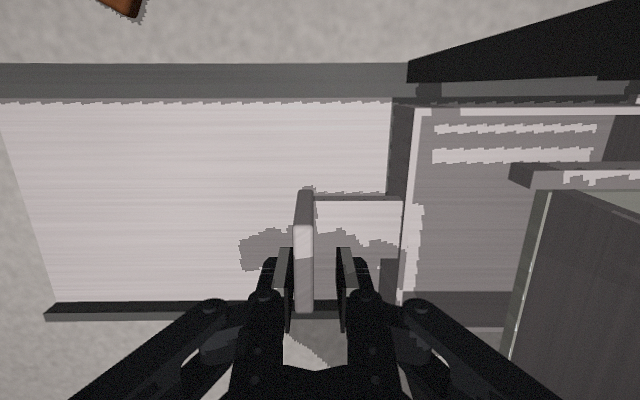

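The rear rim dropped from 57 to about 49–50 mm and the handle top to about 94.5 mm, so the tray is seated. I'll back off, open and rise clear, then travel to the gate.

Request:
step_arm(
  steps=[
    [0.25, 0, -0.22, 0, 0],
    [0.55, 0, 0, 0, 0],
    [0.55, 0, 0, 0, 0],
    [0.55, 0, 0, -0.5, 0],
    [0.55, 0, 0, -1, 0],
    [0.55, 0, -0.5, -1, 0],
    [0.55, 0, -0.5, -1, 0],
    [0.55, 0, -0.5, -1, 0],
  ],
)

```text
time_s: 14.58
tcp_pos: [0.5473, 0.1716, 0.1811]
ee_rot: [[0.987, -0.159, 0.001], [-0.159, -0.987, -0.0], [0.001, -0.0, -1.0]]
force: [1.4, 0.9, 0.5]
grip_width: 0.047
```

Request:
step_arm(
  steps=[
    [0.55, 0, 0, -1, 0],
    [0.55, 0, 0, -1, 0],
    [0.55, 0, 0, -1, 0],
    [0.55, 0, 0, -1, 0],
    [0.55, 0, 0, -1, 0],
    [0.55, 0, 0, -1, 0],
    [0.55, 0, 0, -0.8, 0],
    [0.55, 0, 0, 0, 0],
  ],
)

```text
time_s: 15.25
tcp_pos: [0.5487, 0.1726, 0.3548]
ee_rot: [[0.987, -0.158, 0.009], [-0.158, -0.987, 0.003], [0.008, -0.004, -1.0]]
force: [-0.0, -0.0, 0.2]
grip_width: 0.0472
```

```bash
python3 e.py t3;python3 -c "
from h import *
go([.4965,-.1505,.34],-8.9)"
```

```text
t 15.25 tcp [0.5487 0.1726 0.3548] yaw -9.12 w 0.0472 F [-0.0285 -0.034   0.2217]
units [-0.2   1.67 11.62] turn units -0.04
wrist handle top 277 [0.1307 0.1358 0.1405] [0.092  0.0945 0.0959 0.0964]
wrist rear rim 609 [0.0675 0.0891] 0.049746968398489244
top handle top 71 [0.1335 0.1382 0.1435] [0.0892 0.0921 0.0953 0.0961]
top rear rim 4  0.04704361848260841
scene handle top 68 [0.1289 0.133  0.1383] [0.089  0.0935 0.0971 0.0974]
scene rear rim 31 [0.0664 0.0875] 0.050169327504962724
t 15.4 tcp [0.5467 0.1712 0.3489] yaw -9.12 w 0.0469 F [-0.6905  0.6145 -0.4874]
units [ 0.06 13.03  0.36] turn units -0.04
```

View pics/t3_wrist.png

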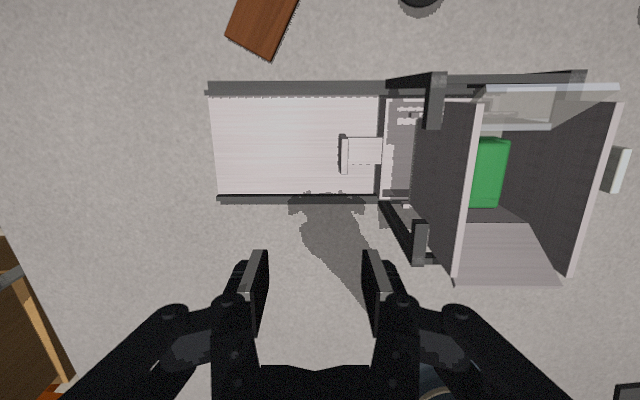

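View pics/t3_scene.png

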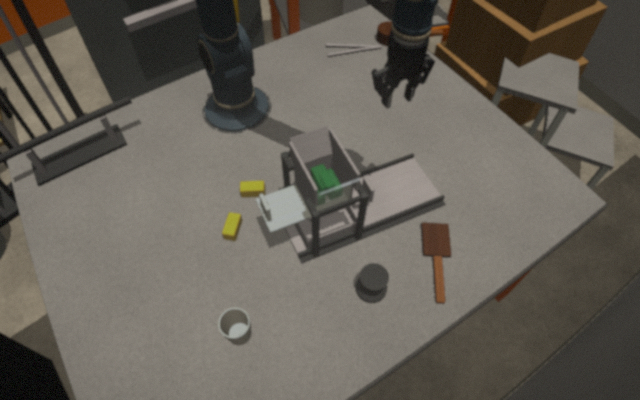

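The tray is seated, with its handle centre at station y = 0.136 and top at 94.5 mm. I'll go over the hopper to the gate handle.

Request:
step_arm(
  steps=[
    [0.55, 0, 1, 0, 0],
    [0.55, 0, 1, 0, 0],
    [0.55, 0, 1, 0, 0],
    [0.55, 0, 1, 0, 0],
    [0.55, 0, 1, 0, 0],
    [0.55, 0, 1, 0, 0],
    [0.55, 0, 1, 0, 0],
    [0.55, 0, 1, 0, 0],
  ],
)

```text
time_s: 16.07
tcp_pos: [0.5142, -0.0273, 0.3475]
ee_rot: [[0.987, -0.159, -0.003], [-0.159, -0.987, -0.0], [-0.003, 0.0, -1.0]]
force: [0.8, -0.2, 0.4]
grip_width: 0.0469
```

Request:
step_arm(
  steps=[
    [0.55, 0, 1, 0, 0],
    [0.55, 0, 1, 0, 0],
    [0.55, 0, 1, 0, 0],
    [0.55, 0, 1, 0, 0],
    [0.55, 0, 1, 0, 0],
    [0.55, 0, 0, 0, 0],
    [0.55, 0, 0, 0, 0],
  ],
)

```text
time_s: 16.65
tcp_pos: [0.4945, -0.1509, 0.3475]
ee_rot: [[0.987, -0.162, -0.003], [-0.162, -0.987, 0.001], [-0.003, -0.0, -1.0]]
force: [-0.5, 0.7, -0.4]
grip_width: 0.047
```

```bash
python3 d.py g1;python3 -c "
from h import *
go([.4965,-.1505,.149],-8.9)"
```

```text
t 16.7 tcp [ 0.495  -0.1492  0.3477] yaw -9.17 w 0.0469 F [0.4167 0.1026 0.066 ]
units [ 0.03 -5.97  1.91] turn units -0.07
rim 9097 x [-0.0875  0.0874] y [-0.0534  0.0548] z 0.2698352474637079 ((518.6282348632812, -0.8151779174804688), (110.0700912475586, 178.260986328125), 81.19109344482422)
handle top 417 x [-0.0246  0.0243] y [-0.1546 -0.1457] z 0.18553201072442843 ((496.3736877441406, -150.3978729248047), (8.701950073242188, 49.20655059814453), 80.72168731689453)
plate 6502 x [-0.0517  0.0512] y [-0.1597 -0.0607] z 0.13170069437607532 ((501.6220703125, -110.3980484008789), (99.8715591430664, 119.207275390625), 81.07813262939453)
tray handle top 0
t 16.7 tcp [ 0.495  -0.1492  0.3477] yaw -9.17 w 0.0469 F [0.4167 0.1026 0.066 ]
units [0.09 0.05 7.95] turn units -0.05
```

View pics/g1.png

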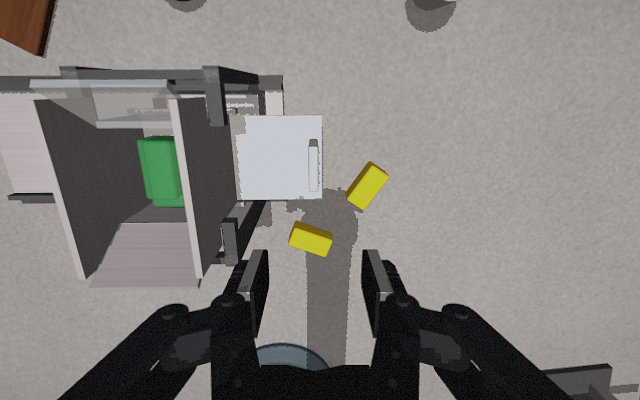

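The gate handle at (314,165) is aligned with the finger midline. I'll descend and grip it.

Request:
step_arm(
  steps=[
    [0.55, 0.05, 0.05, 0.9, 0],
    [0.55, 0, 0, 1, 0],
    [0.55, 0, 0, 1, 0],
    [0.55, 0, 0, 1, 0],
    [0.55, 0, 0, 1, 0],
    [0.55, 0, 0, 0.8, 0],
    [0.55, 0, 0, 0, 0],
    [0.55, 0, 0, 0, 0],
  ],
)

```text
time_s: 17.37
tcp_pos: [0.4963, -0.1494, 0.2056]
ee_rot: [[0.988, -0.156, -0.002], [-0.156, -0.988, 0.001], [-0.003, -0.001, -1.0]]
force: [0.2, -0.5, 0.8]
grip_width: 0.0469
```

```bash
python3 d.py g2;python3 -c "
from h import *
go([.4965,-.1505,.149],-8.9)"
```

```text
t 17.42 tcp [ 0.4973 -0.1498  0.207 ] yaw -9.02 w 0.0468 F [ 0.3017  0.2182 -0.3593]
units [-0.05 -5.98 -3.72] turn units -0.04
rim 9960 x [-0.0301  0.0728] y [-0.054  -0.0467] z 0.26945233144955205 ((530.959228515625, -54.327842712402344), (9.052909851074219, 110.17446899414062), 80.84048461914062)
handle top 1142 x [-0.0241  0.0245] y [-0.155  -0.1454] z 0.18548604840981675 ((496.29913330078125, -150.31272888183594), (9.666409492492676, 50.064735412597656), 81.34722137451172)
plate 14338 x [-0.0515  0.0513] y [-0.1594 -0.0608] z 0.13169015444200752 ((501.99188232421875, -110.74612426757812), (100.2854232788086, 119.67029571533203), 81.20613098144531)
tray handle top 0
t 17.42 tcp [ 0.4973 -0.1498  0.207 ] yaw -9.02 w 0.0468 F [ 0.3017  0.2182 -0.3593]
units [-0.03  0.03  2.32] turn units -0.02
```

View pics/g2.png

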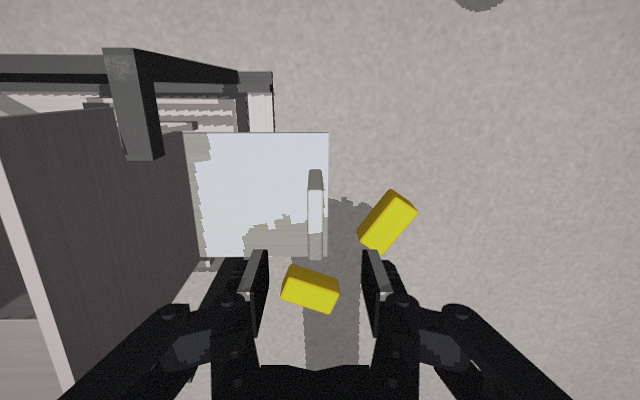

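Request:
step_arm(
  steps=[
    [0.55, 0, 0.03, 0.8, 0],
    [0.55, 0, 0, 0.8, 0],
    [0.55, 0, 0, 0.65, 0],
    [0.55, 0, 0, 0, 0],
    [0.02, 0, 0, 0, 0],
    [0.02, 0, 0, 0, 0],
    [0.02, 0, 0, 0, 0],
    [0.02, 0, 0, 0, 0],
  ],
  newtons=70,
)

```text
time_s: 18.08
tcp_pos: [0.4982, -0.1513, 0.1522]
ee_rot: [[0.987, -0.158, 0.004], [-0.158, -0.987, -0.001], [0.004, -0.0, -1.0]]
force: [-1.8, 1.0, 6.1]
grip_width: 0.008
```

Request:
step_arm(
  steps=[
    [0.02, 0, 0, 0, 0],
    [0.02, 0, 0, 0, 0],
    [0.02, 0, 0, 0, 0],
  ],
)

```text
time_s: 18.33
tcp_pos: [0.4982, -0.1513, 0.1522]
ee_rot: [[0.987, -0.158, 0.004], [-0.158, -0.987, -0.001], [0.004, 0.0, -1.0]]
force: [-1.0, 2.1, 6.4]
grip_width: 0.0079
```

```bash
python3 -c "
from h import *
go(st([0,-.255,.149],(.5192,-.0006)),-8.9)
s,im,d=shot('top');cv2.imwrite('pics/top_g3.png',im[:,:,::-1])"
```

```text
t 18.33 tcp [ 0.4982 -0.1513  0.1522] yaw -9.09 w 0.0079 F [-0.9893  2.0677  6.4005]
units [-0.07  4.11  0.13] turn units -0.04
```

Gripped, opening 8 mm on the 10 mm plate. I'll pull the gate open.

Request:
step_arm(
  steps=[
    [0.02, 0, 0.3, 0, 0],
    [0.02, 0, 0.5, 0, 0],
    [0.02, 0, 0.6, 0, 0],
    [0.02, 0, 0.6, 0, 0],
    [0.02, 0, 0.6, 0, 0],
    [0.02, 0, 0.6, 0, 0],
    [0.02, 0, 0.6, 0, 0],
    [0.02, 0, 0.3, 0, 0],
  ],
)

```text
time_s: 19.05
tcp_pos: [0.4824, -0.2524, 0.1523]
ee_rot: [[0.987, -0.159, 0.005], [-0.159, -0.987, 0.001], [0.005, -0.002, -1.0]]
force: [4.3, 21.7, 4.3]
grip_width: 0.0077
```

```bash
cat > f.py <<'E'
from h import *
import sys
go(st([0,-.255,.149],(.5192,-.0006)),-8.9)
for n in ('top','scene'):
    s,im,d=shot(n);cv2.imwrite(f'pics/{sys.argv[1]}_{n}.png',cv2.resize(im[100:300,180:500,::-1],None,fx=2.5,fy=2.5,interpolation=cv2.INTER_CUBIC))
    P=cloud(n,d); i=im.astype(int); g=(i[...,1]>i[...,0]*1.3)&(i[...,1]>i[...,2]*1.15)&(abs(P[...,1])<.2)
    Q=P[g]; print(n,g.sum(),np.percentile(Q[:,2],[5,50,95]) if len(Q) else '')
    a=np.radians(YAW);X=np.array([np.cos(a),np.sin(a)]);Y=np.array([-X[1],X[0]])
    if len(Q): print(np.percentile((Q[:,:2]-[.5192,-.0006])@np.stack([X,Y],1),[2,98],axis=0))
E
python3 f.py g4
```

```text
t 19.05 tcp [ 0.4824 -0.2524  0.1523] yaw -9.14 w 0.0077 F [ 4.2899 21.6697  4.2876]
units [-0.09  0.02  0.13] turn units -0.05
top 694 [0.1376 0.1679 0.1813]
[[-0.0362 -0.0352]
 [ 0.0282  0.0252]]
scene 392 [0.0319 0.1345 0.2047]
[[-0.4355 -0.1329]
 [ 0.0604  0.0559]]
```

View pics/g4_top.png

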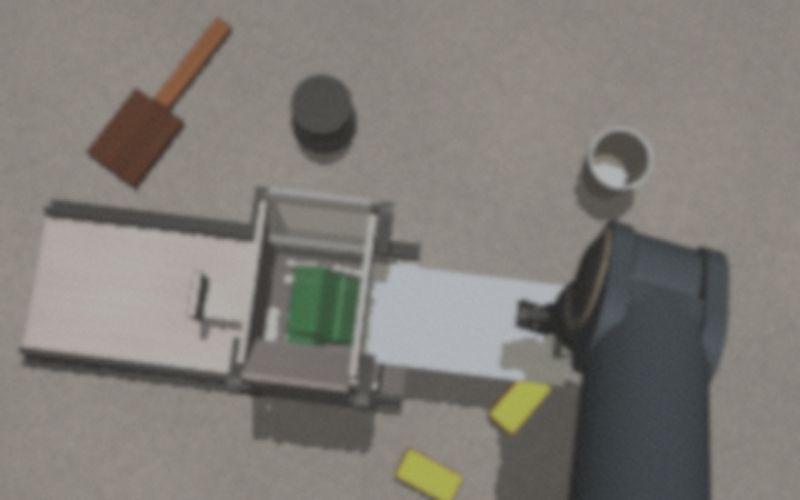

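View pics/g4_scene.png

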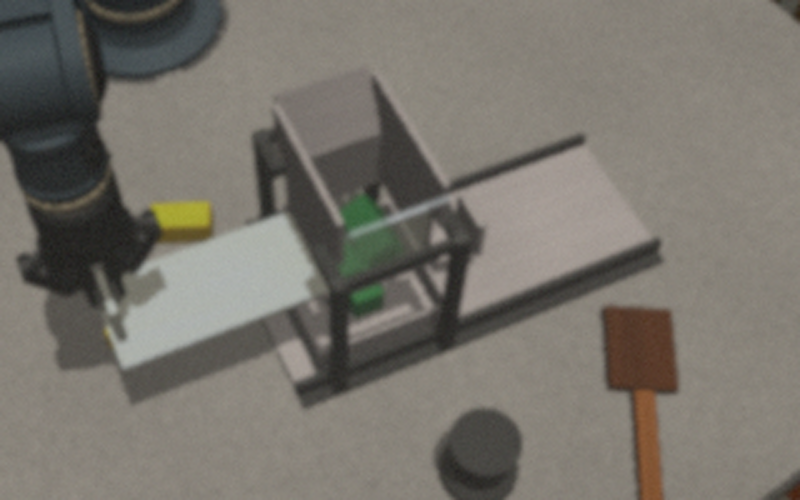

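One billet looks to be still in the throat, possibly mid-fall. The 21 N suggests the gate has reached its end stop. I'll wait briefly and look again.

Request:
step_arm(
  steps=[
    [0.02, 0, 0, 0, 0],
    [0.02, 0, 0, 0, 0],
    [0.02, 0, 0, 0, 0],
    [0.02, 0, 0, 0, 0],
  ],
)

```text
time_s: 19.48
tcp_pos: [0.4825, -0.2522, 0.1523]
ee_rot: [[0.988, -0.158, 0.005], [-0.158, -0.988, -0.001], [0.005, -0.0, -1.0]]
force: [1.4, 2.8, 5.3]
grip_width: 0.0078
```

```bash
python3 f.py g5
```

```text
t 19.48 tcp [ 0.4825 -0.2522  0.1523] yaw -9.06 w 0.0078 F [1.4247 2.8306 5.2759]
units [-0.09  0.03  0.13] turn units -0.03
top 737 [0.0406 0.0445 0.0483]
[[-0.0339 -0.0338]
 [ 0.0345  0.0589]]
scene 399 [0.0323 0.0463 0.189 ]
[[-0.4255 -0.1294]
 [ 0.0624  0.0493]]
```

View pics/g5_top.png

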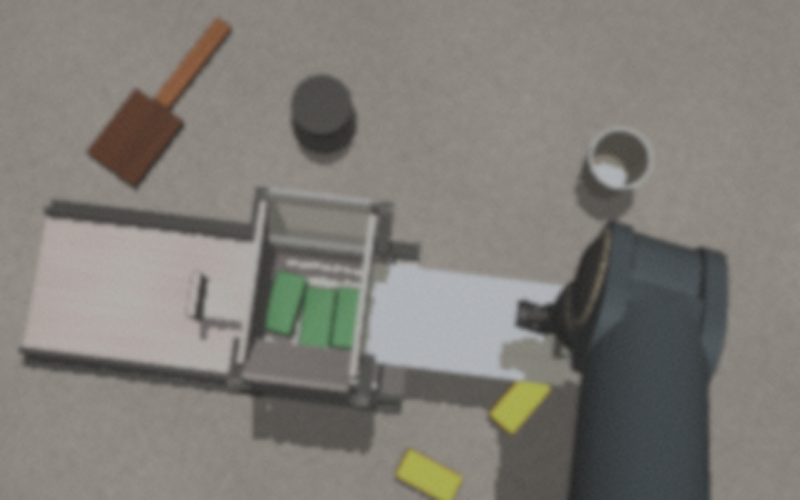

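View pics/g5_scene.png

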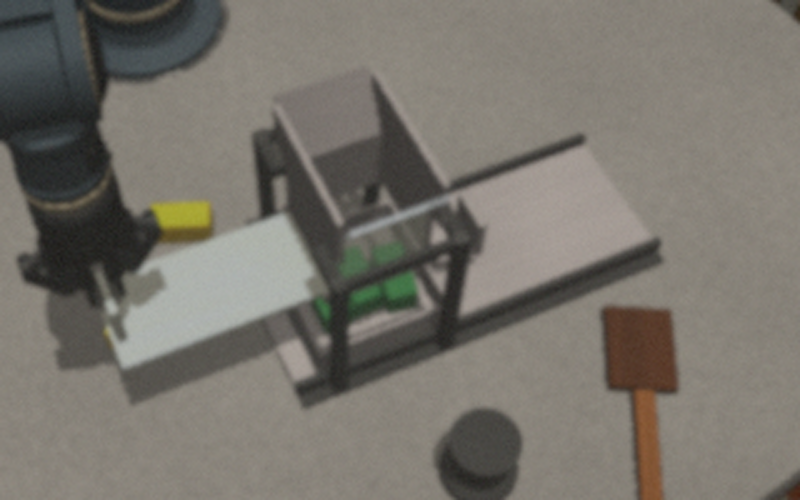

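All three billets lie flat in the tray: crop positions (285,303), (318,317) and (345,317), tops at about 45 mm against an expected 46. I'll push the gate shut.

Request:
step_arm(
  steps=[
    [0.02, 0, -0.3, 0, 0],
    [0.02, 0, -0.5, 0, 0],
    [0.02, 0, -0.6, 0, 0],
    [0.02, 0, -0.6, 0, 0],
    [0.02, 0, -0.6, 0, 0],
    [0.02, 0, -0.6, 0, 0],
    [0.02, 0, -0.5, 0, 0],
    [0.02, 0, -0.3, 0, 0],
  ],
)

```text
time_s: 20.25
tcp_pos: [0.4977, -0.154, 0.1522]
ee_rot: [[0.988, -0.157, 0.004], [-0.157, -0.988, -0.003], [0.004, 0.002, -1.0]]
force: [-0.6, -3.7, 7.4]
grip_width: 0.0077
```

Request:
step_arm(
  steps=[
    [0.02, 0, -0.2, 0, 0],
    [0.02, 0, -0.2, 0, 0],
    [0.02, 0, 0, 0, 0],
  ],
)

```text
time_s: 20.5
tcp_pos: [0.4993, -0.1439, 0.1522]
ee_rot: [[0.988, -0.157, 0.004], [-0.157, -0.988, -0.002], [0.004, 0.001, -1.0]]
force: [-0.8, -0.7, 7.7]
grip_width: 0.0081
```

```bash
python3 -c "
from h import *
go(st([0,-.145,.149],(.5192,-.0006)),-8.9)"
```

```text
t 20.5 tcp [ 0.4993 -0.1439  0.1522] yaw -9.06 w 0.0081 F [-0.7927 -0.7095  7.7482]
units [-0.09  0.01  0.13] turn units -0.03
```

Request:
step_arm(
  steps=[
    [0.02, 0, -0.1, 0, 0],
    [0.02, 0, -0.1, 0, 0],
    [0.02, 0, 0, 0, 0],
  ],
)

```text
time_s: 20.75
tcp_pos: [0.4994, -0.1435, 0.1523]
ee_rot: [[0.987, -0.16, 0.003], [-0.16, -0.987, -0.007], [0.004, 0.006, -1.0]]
force: [-1.9, -8.1, 8.8]
grip_width: 0.0077
```

It has stopped with force rising to 8 N and total travel 0.110 m, so the gate is at its shut stop. I'll release and rise.

Request:
step_arm(
  steps=[
    [0.02, 0, 0.1, 0, 0],
    [0.55, 0, 0, 0, 0],
    [0.55, 0, 0, 0, 0],
    [0.55, 0, 0, 0, 0],
    [0.55, 0, 0, -0.5, 0],
    [0.55, 0, 0, -1, 0],
    [0.55, 0, 0, -1, 0],
    [0.55, 0, 0, -1, 0],
  ],
)

```text
time_s: 21.42
tcp_pos: [0.4976, -0.1409, 0.238]
ee_rot: [[0.987, -0.158, -0.002], [-0.158, -0.987, 0.001], [-0.002, -0.0, -1.0]]
force: [0.0, -0.2, 1.0]
grip_width: 0.0468
```

Request:
step_arm(
  steps=[
    [0.55, 0, 0, -1, 0],
    [0.55, 0, 0, -1, 0],
    [0.55, 0, 0, -1, 0],
    [0.55, 0, 0, -1, 0],
    [0.55, 0, 0, 0, 0],
    [0.55, 0, 0, 0, 0],
  ],
)

```text
time_s: 21.92
tcp_pos: [0.4987, -0.1412, 0.3386]
ee_rot: [[0.987, -0.158, 0.002], [-0.158, -0.987, -0.001], [0.002, 0.0, -1.0]]
force: [-0.2, 0.1, -0.3]
grip_width: 0.0472
```

```bash
python3 d.py z1; python3 e.py z2; python3 f.py z3
```

```text
t 21.97 tcp [ 0.4979 -0.1412  0.3372] yaw -9.09 w 0.0469 F [ 0.2867  0.1037 -0.6494]
units [-0.03 -5.63  1.49] turn units -0.06
rim 9498 x [-0.0876  0.0876] y [-0.0533  0.0548] z 0.2697909275819097 ((519.1180419921875, -0.7705535888671875), (109.81487274169922, 177.1446533203125), 80.95176696777344)
handle top 472 x [-0.0249  0.0244] y [-0.1485 -0.139 ] z 0.18540129354697746 ((497.1360168457031, -144.1275634765625), (9.567536354064941, 49.85920715332031), 80.86970520019531)
plate 6225 x [-0.0522  0.0511] y [-0.153  -0.0608] z 0.13171338567869778 ((502.6031494140625, -107.35380554199219), (93.3665542602539, 119.61841583251953), 81.21553802490234)
tray handle top 0
t 21.97 tcp [ 0.4979 -0.1412  0.3372] yaw -9.09 w 0.0469 F [ 0.2867  0.1037 -0.6494]
units [ -0.07 -11.09  10.93] turn units -0.04
wrist rear rim 0  
top handle top 70 [0.1345 0.1394 0.1445] [0.0887 0.092  0.0949 0.0973]
top rear rim 4  0.04575842458563284
scene handle top 71 [0.1297 0.1334 0.14  ] [0.0889 0.0933 0.0965 0.0979]
scene rear rim 28 [0.0672 0.0839] 0.04920231353471838
t 22.12 tcp [ 0.4974 -0.1414  0.336 ] yaw -9.11 w 0.0466 F [1.0263 0.1205 0.3801]
units [0.05 4.5  7.48] turn units -0.04
top 0 
scene 307 [0.0319 0.0448 0.1762]
[[ 0.002  -0.1751]
 [ 0.0626  0.0502]]
```

View pics/z1.png

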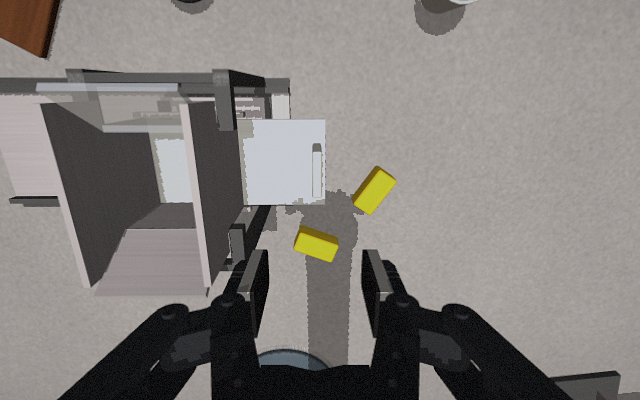

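View pics/z3_scene.png

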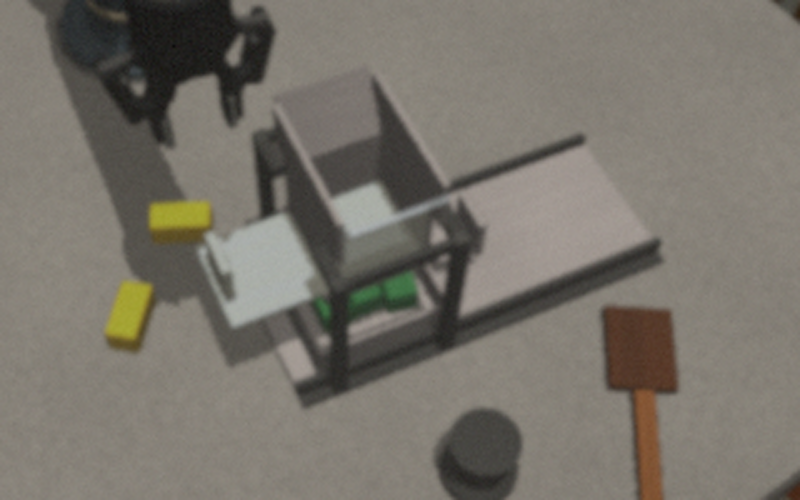

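The gate handle is now at station y = -0.145, which is fully shut. The hopper shows only the gate plate at (172,165), and the three billets are in the seated tray. I'll hand in.

```bash
python3 -c "
from workcell import manip
print(manip.close_job(), manip.sense()['time_s'])"
```

```text
the job is handed in; nothing more can be done
the job is handed in; nothing more can be done
```

I put the green bench billet into the hopper on top of the other two and slid the tray along its channel until it dropped into the pocket. I then pulled the gate out to its end stop, so all three billets fell into the tray, and pushed it shut again. I handed the job in at about 22 s with the gripper open and clear of everything.

Last checks:
- **Billets:** with the gate open, all three lay flat in the tray, with tops at about 45 mm where 46 mm is expected. The final scene picture shows them still there and the hopper empty above the gate.
- **Tray:** the wrist view right after the push put the handle at y = 0.136 m and its top at 94.5 mm, so the tray is seated and about 1 mm from centre. The last top and scene views put the handle at 139 mm and 133 mm, a spread of about 6 mm that is within those cameras' error at that distance.
- **Gate:** the handle ended at y = -0.145 m, which is fully shut. It stopped against about 8 N after roughly 110 mm of travel.
- **Bystanders:** the mould and paddle look untouched in the final scene crop. The cup looked undisturbed in the top view with the gate open, and the arm did not go near it after that. I did not measure the final positions of any of them.

One thing disagreed with the text: at the start the gate handle measured about 6 mm short of its shut position, so the gate seems to have begun slightly open, within the 20 mm allowed.

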